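# Pack the titration caddy

### The job

Pack the grey caddy for the titrator: stand the teal-capped sample bottle on the teal mat and the orange-capped one on the orange mat, keeping these glass bottles upright and setting them down gently, and load the two bushings into the caddy's clear magazine tube, the white one first so that it lies at the bottom and the teal one on top of it. Leave the black-capped bottle and the black bushing standing where they are.

Things in the scene. Friction and masses are not known exactly. Their poses are not given: they have to be found in the camera images.
- teal_bottle: amber glass sample bottle with a paper label band and cap in teal, about 0.1-0.2 kg. Belongs on the teal mat. Body 50 mm diameter up to 48 mm height, shoulder tapering to 60 mm, then a cylindrical cap 36 mm diameter (37 mm over the rim at its foot) from 60 mm to the top at 96 mm: take it by the cap. Stands upright; origin at the centre of its underside, z up.
- orange_bottle: amber glass sample bottle with a paper label band and cap in orange, about 0.1-0.2 kg. Belongs on the orange mat. Body 50 mm diameter up to 48 mm height, shoulder tapering to 60 mm, then a cylindrical cap 36 mm diameter (37 mm over the rim at its foot) from 60 mm to the top at 96 mm: take it by the cap. Stands upright; origin at the centre of its underside, z up.
- black_bottle: amber glass sample bottle with a paper label band and cap in black, about 0.1-0.2 kg. A look-alike that must stay where it is. Body 50 mm diameter up to 48 mm height, shoulder tapering to 60 mm, then a cylindrical cap 36 mm diameter (37 mm over the rim at its foot) from 60 mm to the top at 96 mm: take it by the cap. Stands upright; origin at the centre of its underside, z up.
- white_bushing: white plastic adapter bushing, a short tube 28 mm outer diameter, 12 mm bore, 40 mm tall, about 30-65 g, standing on end. Goes into the magazine first. Origin at the centre of its underside, z up along its axis.
- teal_bushing: teal plastic adapter bushing, a short tube 28 mm outer diameter, 12 mm bore, 40 mm tall, about 30-65 g, standing on end. Goes into the magazine second, on top of the white one. Origin at the centre of its underside, z up along its axis.
- black_bushing: black plastic adapter bushing, a short tube 28 mm outer diameter, 12 mm bore, 40 mm tall, about 30-65 g, standing on end. A look-alike that must stay where it is. Origin at the centre of its underside, z up along its axis.
- caddy: grey open tray fixed to the bench, 100 mm (its x) by 290 mm (its y), 30 mm tall, walls and floor 5 mm thick; two dividers as high as the walls make three bays in a row, centred at y = -95, 0 and +95 mm. Which bay holds the teal mat, the orange mat and the magazine differs from start to start. Origin at the centre of its underside.
- teal_mat: square teal mat, 80 x 80 x 4 mm, fixed on the floor of one of the caddy's three bays (any of them); origin at the centre of its underside, 5 mm above the bench, so its top is 9 mm above the bench; x and y parallel to the caddy's. The bay's inner size is 90 mm (x) by 90 mm (y).
- orange_mat: square orange mat, 80 x 80 x 4 mm, fixed on the floor of one of the caddy's three bays (any of them); origin at the centre of its underside, 5 mm above the bench, so its top is 9 mm above the bench; x and y parallel to the caddy's. The bay's inner size is 90 mm (x) by 90 mm (y).
- magazine: upright clear tube on a white 80 x 80 x 4 mm base plate, fixed in any one of the caddy's bays. Inner diameter 37 mm (outer 45), widening gently from 55 mm height to an open mouth 49 mm wide inside (57 outside) at the top, 92 mm above the origin. Inner floor 5 mm above the origin. Bushings let go upright in the mouth slide down. Origin under the plate's centre, 5 mm above the bench; z up.
Not all that is in view belongs to the job. Leave any pink look-alike of the teal_bottle alone. Leave any yellow look-alike of the orange_bottle alone.

How it is judged:
At the end, for the whole second after the job is handed in: Teal- and orange-capped bottles upright (0.1 rad) on their own mats, within 30 mm of the centres; white bushing at the bottom of the magazine tube, teal one directly on it; all released and at rest; black-capped bottle and black bushing standing within 30 mm of their starts (horizontal distance between teal_bottle and teal_mat below 0.03 m and z of teal_bottle in the frame of teal_mat between 0 and 0.009 m and angle between each of teal_bottle, orange_bottle's own z axis and vertical below 0.1 rad and horizontal distance between orange_bottle and orange_mat below 0.03 m and z of orange_bottle in the frame of orange_mat between 0 and 0.009 m and horizontal distance between each of white_bushing, teal_bushing and magazine below 0.014 m and z of white_bushing in the frame of magazine between -0.001 and 0.014 m and angle between each of white_bushing, teal_bushing's own z axis and vertical below 0.25 rad and z of teal_bushing in the frame of magazine between 0.039 and 0.054 m and linear speed of each of teal_bottle, orange_bottle, white_bushing, teal_bushing below 0.03 m/s and distance of each of black_bottle, black_bushing from where it was at the start of the episode below 0.03 m and angle between each of black_bottle, black_bushing's own z axis and vertical below 0.2 rad); the robot touches nothing.
It fails at once if a sample bottle is tipped (over 0.6 rad) (angle between any of teal_bottle, orange_bottle's own z axis and vertical above 0.6 rad).
It fails at once if a sample bottle is dropped or slammed onto a mat (over 35 N) (contact force between teal_bottle and teal_mat above 35 N or contact force between orange_bottle and orange_mat above 35 N).
It fails at once if the black-capped bottle or the black bushing is knocked over or moved more than 30 mm (distance of any of black_bottle, black_bushing from where it was at the start of the episode above 0.03 m).
It also fails if it takes over 112 s, if anything falls off the work surface, if the arm or the gripper's body presses on something with over 40 N, if the wrist force passes 120 N, or if a joint passes its speed limit or range.

### The arm

A 6-joint arm with a two-finger parallel gripper is mounted at the origin on the work surface. World frame = base frame: x ahead of the robot, y to its left, z up, the work surface at z = 0. Lengths are in m, angles in rad, forces in N, time in s.
With the tool pointing down it reaches from about 0.225 to 0.875 m from the base axis. Payload 3.4 kg.
Tool frame: the origin (TCP) lies on the centre line of the jaws, within the pads' length; the fingertips stand 11 mm ahead of it and the grasp point (between the pads) lies 8 mm behind it; z points along the fingers, y is the line along which they close (so a half turn about z gives the same grasp; the last joint's range is limited). The gripper opens to 85 mm and grips with 20 to 120 N. Pads are 22 mm wide; open, the fingers measure 114 mm over their backs; the gripper's body (76 mm by 85 mm) begins 54 mm behind the grasp point. The pads swing forward as they close: fully open they stand 13 mm farther back than shut.
Start: joints at [-1.452, 0.276, 1.505, -0, 1.361, -0.121], TCP at [0.137, -0.559, 0.21] pointing down, gripper open.
Joint ranges: [-2.89, 2.89], [-0.75, 2.08], [0.22, 2.7], [-1.18, 4.32], [0.11, 2.71], [-2.7, 2.7]. Speed limits (rad/s): [2.57, 2.57, 3.14, 3.14, 3.14, 3.14].

### API

Orientations are given as a unit quaternion [w, x, y, z].
In Python, from rig import manip, eyes, job gives the robot as it stands.
- The arm moves only by the tool drive_tool, never from a script. Its argument "rows" is a list of rows, each a list of 3 entries, a list of its own where there are three numbers: the turn, a rotation vector about the world's x, y, z in rad, then the shift along the world's x, y, z in cm, then the finger opening in cm, from 0 to 8.54. A call has 1 to 8 rows; each row shifts and turns the commanded pose from where the row before left it; what a row does not reach is not made up. A row lasts 1/8 s, in which the tool goes at most 62.5 mm and 10.7 degrees, less where a joint would pass 70% of its speed; a pose out of reach is approached as far as the arm can. A call is refused whole if a number of a shift passes 6.25 or a number of a turn 0.188, either way. A call with a gripper value outside its range is refused whole. The fingers move at their own pace and stop on an object; "force" is the grip in N (left out, the last holds). Time passes only in rows, so rows that do not move let the fingers close. It gives the time, the measured TCP pose, the force, the opening and the grip force at its end, in the units of the state.
- manip.get_state(): the state, without advancing time (a new reading comes with each control period).
- eyes.get_image(name): name is "side" or "top" or "wrist"; returns the picture (420x560x3 uint8, red, green, blue); there is no depth.
- eyes.get_calibration(name): a dict with "camera_matrix" (3x3 intrinsics, pixels), "view" (4x4, takes a point from world to camera coordinates). Camera axes: x right, y up, looking along -z (the intrinsics and any distortion apply to the point x, -y, -z); pixel columns grow to the right and rows downward; lengths in m; the calibration is good to about 2 mm. A picture is of the moment at which its call begins: read the wrist's pose just before it. get_calibration takes no time and is no camera call; for the wrist camera it gives the pose at the moment of the call.
- job.sign_off(): hands the job in; it is judged then, once.
The state is a dict: "clock": time; "qpos": joint angles; "qd": joint speeds; "effort": joint torques, N m; "position": TCP position; "ee_rot": TCP orientation; "contact_force": force on the tool from outside, world axes, zero at the start; "moment": the same for the moment, N m; "width": finger opening in m; "gripper_force": force on a finger pad.
Only numpy, scipy, OpenCV 4.12 (cv2) and the standard library are available. Lean on these libraries where they do the work, as an engineer would, in place of code of your own. Each camera call takes 0.05 s, during which the arm holds its last target. There are 200 camera calls.

## Working session

There is one attempt and no reset: what is moved stays moved. The work goes in short steps, Python scripts to look and compute and a tool call to move; the robot and the scene stay as the last step left them, time stands still between calls to the robot, and variables do not carry over. Pictures are saved under pics/ and viewed, at most 14 in all, crops included, and the job is handed in when it is done.

Besides the shell and the picture viewer there is one more tool, called after "Call:" as name(argument=value, ...), one argument or row to a line, values as JSON. drive_tool: Moves the arm, as the interface text tells. Its arguments: {"type":"object","properties":{"rows":{"type":"array"},"force":{"type":"number"}},"required":["rows"]}

```bash
mkdir -p pics; python3 - <<'E'
from rig import manip, eyes, job
import cv2
s=manip.get_state();print({k:s[k] for k in("clock","position","ee_rot","width")})
for n in("top","side"):
    cv2.imwrite(f"pics/{n}0.png",cv2.cvtColor(eyes.get_image(n),cv2.COLOR_RGB2BGR))
    c=eyes.get_calibration(n);print(n,c)
E
```

```text
{'clock': 0.0, 'position': array([ 0.13646487, -0.55797237,  0.20902642]), 'ee_rot': array([-9.25148257e-04,  9.92819731e-01,  1.19616580e-01, -1.58711911e-05]), 'width': 0.0856763955396074}
top {'camera_matrix': array([[538.68976117,   0.        , 283.08516756],
       [  0.        , 538.68976117, 214.29958786],
       [  0.        ,   0.        ,   1.        ]]), 'view': array([[ 0.02323508, -0.99957423, -0.01764923,  0.01056825],
       [ 0.98662122,  0.02007733,  0.16178834, -0.53008501],
       [-0.1613651 , -0.02117227,  0.98666764, -0.93119921],
       [ 0.        ,  0.        ,  0.        ,  1.        ]])}
side {'camera_matrix': array([[510.37031971,   0.        , 269.63628972],
       [  0.        , 510.37031971, 202.32076759],
       [  0.        ,   0.        ,   1.        ]]), 'view': array([[-0.70886464, -0.7051052 , -0.01837345,  0.39652543],
       [ 0.38378091, -0.40742082,  0.828686  , -0.24448135],
       [-0.59179653,  0.58037482,  0.55941213, -0.83559157],
       [ 0.        ,  0.        ,  0.        ,  1.        ]])}
```

View pics/top0.png

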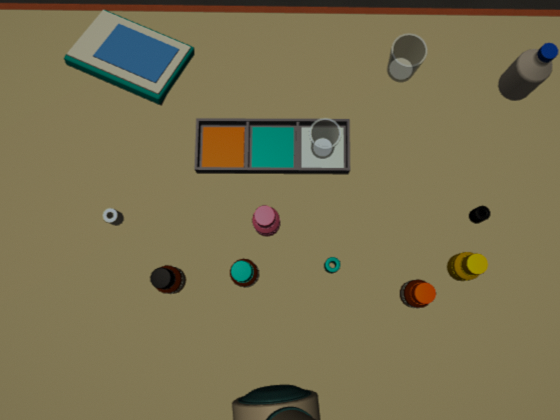

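View pics/side0.png

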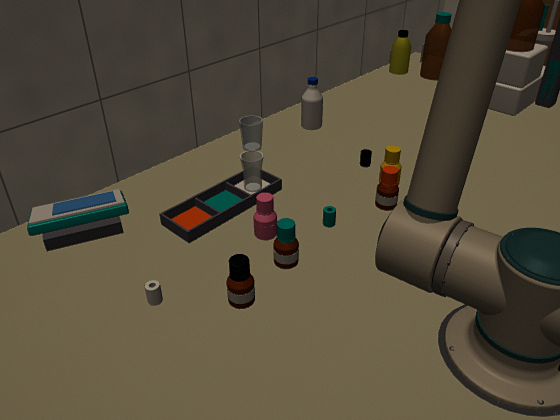

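The top view shows the orange mat (222,146), teal mat (272,147), magazine (323,140), white bushing (111,215), teal bushing (332,265), teal cap (242,271), orange cap (424,293), pink, yellow and black look-alikes. I'll enlarge two crops to read these more closely.

```bash
python3 - <<'E'
import cv2
i=cv2.imread("pics/top0.png")
a=cv2.resize(i[110:310,90:290],None,fx=3,fy=3,interpolation=cv2.INTER_CUBIC)
b=cv2.resize(i[110:310,300:500],None,fx=3,fy=3,interpolation=cv2.INTER_CUBIC)
cv2.imwrite("pics/ca.png",cv2.convertScaleAbs(a,alpha=1.5,beta=20));cv2.imwrite("pics/cb.png",cv2.convertScaleAbs(b,alpha=1.5,beta=20))
E
```

```text
(no output)
```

View pics/ca.png

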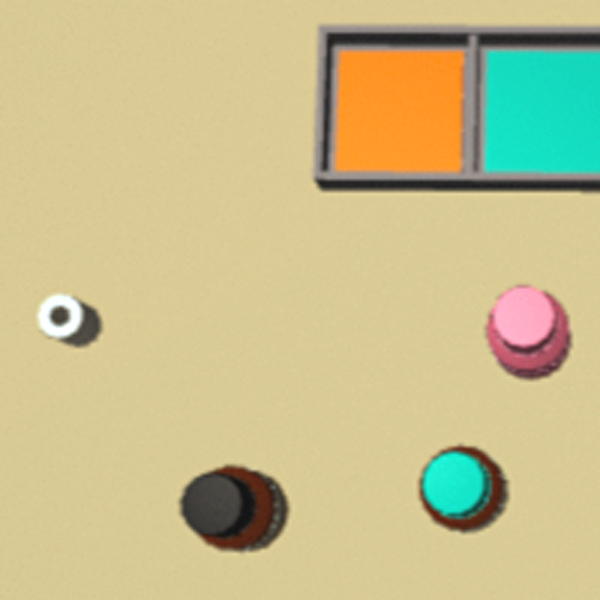

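View pics/cb.png

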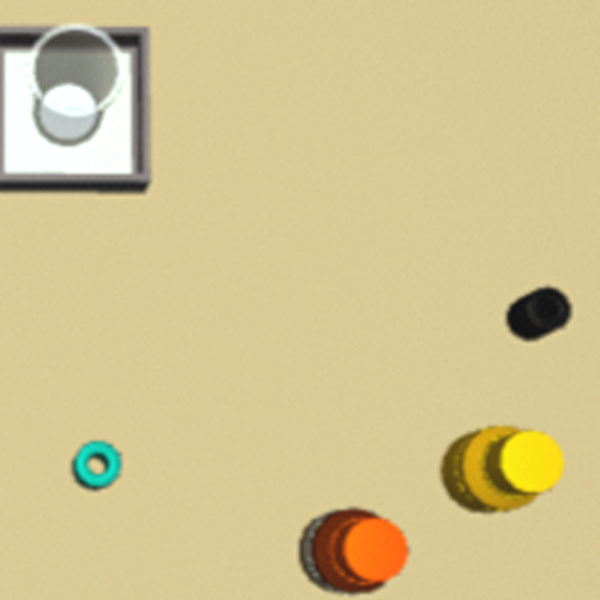

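```bash
cat > h.py <<'E'
import numpy as np, cv2
from rig import manip, eyes, job
def pix2w(c,uv,z):
    K=np.array(c["camera_matrix"]);V=np.array(c["view"]);R,t=V[:3,:3],V[:3,3]
    d=np.linalg.inv(K)@[uv[0],uv[1],1];d=R.T@(d*[1,-1,-1]);o=-R.T@t
    return (o+d*(z-o[2])/d[2]).round(4)
def shot(n,f,crop=None,s=1,g=1.5):
    c=eyes.get_calibration(n);i=cv2.cvtColor(eyes.get_image(n),cv2.COLOR_RGB2BGR)
    np.savez(f"pics/{f}.npz",**c)
    if crop: i=i[crop[1]:crop[3],crop[0]:crop[2]]
    cv2.imwrite(f"pics/{f}.png",cv2.convertScaleAbs(cv2.resize(i,None,fx=s,fy=s,interpolation=2),alpha=g,beta=15));return c
E
python3 - <<'E'
from h import *
c=eyes.get_calibration("top")
A=lambda u,v:(90+u/3-.33,110+v/3-.33)
B=lambda u,v:(300+u/3-.33,110+v/3-.33)
for n,p,z in [("white",A(60,316),.04),("tealB",A(455,483),.096),("black",A(214,504),.096),("pink",A(524,317),.096),("orangeB",B(376,550),.096),("yellow",B(532,462),.096),("tealbush",B(97,464),.04),("blackbush",B(547,307),.04),("mag",B(76,70),.097),
 ("rTL",A(319,27),.03),("rBL",A(317,180),.03),("rTR",B(148,27),.03),("rBR",B(151,182),.03)]: print(n,pix2w(c,p,z))
w=eyes.get_calibration("wrist");print(w,manip.get_state()["position"])
E
```

```text
white [0.5225 0.3387 0.04  ]
tealB [0.4236 0.089  0.096 ]
black [0.4088 0.2241 0.096 ]
pink [0.5187 0.053  0.096 ]
orangeB [ 0.3934 -0.218   0.096 ]
yellow [ 0.444  -0.3055  0.096 ]
tealbush [ 0.4416 -0.0672  0.04  ]
blackbush [ 0.5418 -0.3366  0.04  ]
mag [ 0.6665 -0.049   0.097 ]
rTL [0.7121 0.1916 0.03  ]
rBL [0.6129 0.188  0.03  ]
rTR [ 0.717  -0.0976  0.03  ]
rBR [ 0.617  -0.0998  0.03  ]
{'camera_matrix': array([[303.19904767,   0.        , 275.81976844],
       [  0.        , 303.19904767, 213.1740051 ],
       [  0.        ,   0.        ,   1.        ]]), 'view': array([[ 0.23704235, -0.97149659, -0.00230149, -0.57295769],
       [ 0.92240477,  0.22580639, -0.31333833,  0.04074068],
       [ 0.30492681,  0.07215155,  0.94963877, -0.38102972],
       [ 0.        ,  0.        ,  0.        ,  1.        ]])} [ 0.13651689 -0.55802643  0.20910434]
```

Everything is located: the caddy centre is (0.665, 0.046) with yaw of about 0.015, and the bays are at orange (0.6635, 0.1405), teal (0.665, 0.0455) and magazine (0.666, -0.049). I'll start with the orange bottle.

Call:
drive_tool(
  rows=[
    [[0,0,-0.03],[3.2,4.25,0],8.5],
    [[0,0,-0.03],[3.2,4.25,0],8.5],
    [[0,0,-0.03],[3.2,4.25,0],8.5],
    [[0,0,-0.03],[3.2,4.25,0],8.5],
    [[0,0,-0.03],[3.2,4.25,0],8.5],
    [[0,0,-0.03],[3.2,4.25,0],8.5],
    [[0,0,-0.03],[3.2,4.25,0],8.5],
    [[0,0,-0.03],[3.25,4.25,0],8.5],
  ],
  force=50,
)

```text
clock: 1.1
position: [0.3937, -0.217, 0.2097]
ee_rot: [0.0, 1.0, -0.001, -0.0]
contact_force: [0.6, -0.3, -0.5]
width: 0.0854
gripper_force: 0.0
```

Call:
drive_tool(
  rows=[
    [[0,0,0],[0,0,0],8.5],
    [[0,0,0],[0,0,0],8.5],
  ],
)

```text
clock: 1.35
position: [0.3927, -0.2186, 0.2097]
ee_rot: [0.0, 1.0, 0.001, -0.0]
contact_force: [0.4, 0.1, -0.6]
width: 0.0849
gripper_force: 0.0
```

```bash
python3 - <<'E'
from h import *
s=manip.get_state();print(s["clock"],s["position"].round(4),s["ee_rot"].round(4),s["contact_force"].round(2))
shot("wrist","w1")
E
```

```text
1.35 [ 0.3927 -0.2186  0.2097] [ 2.e-04  1.e+00  5.e-04 -5.e-04] [ 0.38  0.1  -0.6 ]
```

View pics/w1.png

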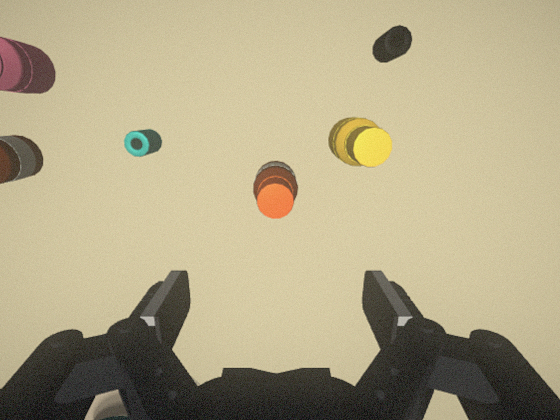

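The wrist view shows the orange cap's top at (275.5, 200), laterally centred between the jaws.

```bash
python3 - <<'E'
from h import *
c=np.load("pics/w1.npz")
print(pix2w(c,(275.5,200),.096),pix2w(c,(138,143),.04),pix2w(c,(372,147),.096))
E
```

```text
[ 0.3943 -0.2173  0.096 ] [ 0.442  -0.0691  0.04  ] [ 0.4438 -0.3041  0.096 ]
```

Call:
drive_tool(
  rows=[
    [[0,0,0],[0.1,0.1,-3],7],
    [[0,0,0],[0,0,-4],7],
    [[0,0,0],[0,0,-3.5],7],
    [[0,0,0],[0,0,-2],7],
    [[0,0,0],[0,0,-0.9],7],
    [[0,0,0],[0,0,0],5],
  ],
)

```text
clock: 2.15
position: [0.3936, -0.2183, 0.0758]
ee_rot: [-0.0, 1.0, -0.001, -0.0]
contact_force: [-1.2, -0.4, 0.9]
width: 0.0533
gripper_force: 0.0
```

Call:
drive_tool(
  rows=[
    [[0,0,0],[0,0,0],4],
    [[0,0,0],[0,0,0],3],
    [[0,0,0],[0,0,0],3],
    [[0,0,0],[0,0,0],3],
    [[0,0,0],[0,0,0.5],3],
    [[0,0,0],[0,0,1],3],
  ],
  force=50,
)

```text
clock: 2.9
position: [0.3939, -0.2174, 0.0912]
ee_rot: [-0.0, 1.0, -0.0, -0.0]
contact_force: [0.8, -0.9, -0.6]
width: 0.0302
gripper_force: 0.0
```

The jaws closed to 30 mm with no force, so they missed the cap. I'll look before going on.

```bash
python3 - <<'E'
from h import *
shot("side","s2",(300,60,480,260),3)
c=eyes.get_calibration("wrist");i=eyes.get_image("wrist");cv2.imwrite("pics/w2.png",cv2.convertScaleAbs(cv2.cvtColor(i,cv2.COLOR_RGB2BGR),alpha=1.5))
a=cv2.imread("pics/s2.png");b=cv2.imread("pics/w2.png")
cv2.imwrite("pics/m2.png",np.hstack([cv2.resize(a,(360,400)),cv2.resize(b,(440,400))]))
E
```

```text
(no output)
```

View pics/m2.png

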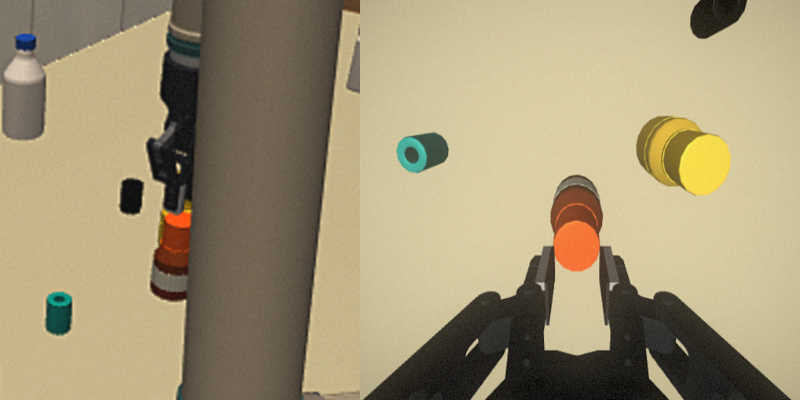

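```bash
python3 - <<'E'
from h import *
s=manip.get_state();print(s["clock"],s["position"].round(4),s["width"],s["gripper_force"])
c=eyes.get_calibration("wrist")
for z in(.096,.11,.12):print(z,pix2w(c,(276,258),z))
V=c["view"];print(-V[:3,:3].T@V[:3,3])
def proj(p):
    q=(V@np.r_[p,1])[:3]*[1,-1,-1];q=c["camera_matrix"]@q;return (q/q[2])[:2].round(1)
P=s["position"]
for dz in(-.011,0,.008,.02):
  for dy in(-.015,.015):print(dz,dy,proj(P+[0,dy,dz]))
E
```

```text
3.0 [ 0.395  -0.2183  0.0923] 0.029873831860959245 0.0
0.096 [ 0.3946 -0.2174  0.096 ]
0.11 [ 0.4015 -0.2173  0.11  ]
0.12 [ 0.4065 -0.2173  0.12  ]
[ 0.47483439 -0.21708035  0.25661515]
-0.011 -0.015 [301.2 246.8]
-0.011 0.015 [253.7 246.8]
0 -0.015 [302.7 254.5]
0 0.015 [252.4 254.5]
0.008 -0.015 [303.9 260.6]
0.008 0.015 [251.4 260.7]
0.02 -0.015 [305.9 271. ]
0.02 0.015 [249.7 271. ]
```

The bottle is still standing where it was, so the fingers only slid off the top. I'll reopen, go slightly lower and close fully, checking the force before lifting.

Call:
drive_tool(
  rows=[
    [[0,0,0],[0,0,0],7],
    [[0,0,0],[0,0,0],7],
    [[0,0,0],[0,0,-1],7],
    [[0,0,0],[0,0,-1],7],
    [[0,0,0],[0,0,0],3],
    [[0,0,0],[0,0,0],0],
    [[0,0,0],[0,0,0],0],
    [[0,0,0],[0,0,0],0],
  ],
  force=50,
)

```text
clock: 4.0
position: [0.3941, -0.2177, 0.0712]
ee_rot: [0.0, 1.0, -0.0, 0.0]
contact_force: [-1.5, -0.0, 1.5]
width: 0.032
gripper_force: 49.5
```

Call:
drive_tool(
  rows=[
    [[0,0,0],[0,0,0],0],
    [[0,0,0],[0,0,0],0],
  ],
)

```text
clock: 4.25
position: [0.3941, -0.2177, 0.0712]
ee_rot: [0.0, 1.0, -0.0, 0.0]
contact_force: [-1.4, 0.0, 2.6]
width: 0.0319
gripper_force: 49.7
```

```bash
python3 - <<'E'
from h import *
s=manip.get_state();print(s["clock"],s["position"].round(4),s["width"],s["gripper_force"])
shot("wrist","w3",(130,130,430,420),2)
E
```

```text
4.25 [ 0.3941 -0.2177  0.0712] 0.031856903220504294 49.71008241176605
```

View pics/w3.png

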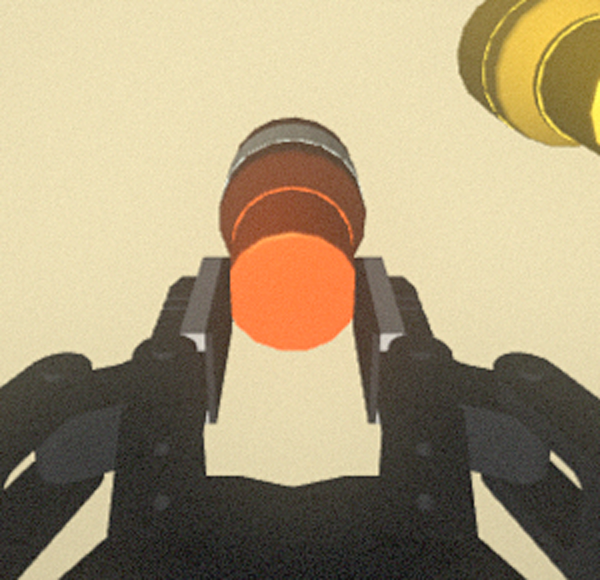

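Gripped firmly at 50 N, with the cap held between the pads. Now I'll lift and carry it to the orange mat.

Call:
drive_tool(
  rows=[
    [[0,0,0],[0,0,1.5],0],
    [[0,0,0],[0,0,3],0],
    [[0,0,0],[0,0,4],0],
    [[0,0,0],[0,0,3.5],0],
    [[0,0,0],[1.5,2,1.5],0],
    [[0,0,0],[2.5,3.3,0],0],
    [[0,0,0],[3,4,0],0],
    [[0,0,0],[3.4,4.5,0],0],
  ],
)

```text
clock: 5.3
position: [0.4986, -0.0786, 0.2056]
ee_rot: [0.0, 1.0, -0.001, -0.0]
contact_force: [1.3, -0.6, -0.7]
width: 0.032
gripper_force: 49.9
```

Call:
drive_tool(
  rows=[
    [[0,0,0],[3.4,4.5,0],0],
    [[0,0,0],[3.4,4.5,0],0],
    [[0,0,0],[3.4,4.5,0],0],
    [[0,0,0],[3,4,0],0],
    [[0,0,0],[2,2.7,0],0],
    [[0,0,0],[1.3,1.8,0],0],
    [[0,0,0],[0,0,0],0],
    [[0,0,0],[0,0,0],0],
  ],
)

```text
clock: 6.3
position: [0.6623, 0.1398, 0.2052]
ee_rot: [0.0, 1.0, -0.0, -0.001]
contact_force: [-0.2, -0.8, -1.3]
width: 0.032
gripper_force: 49.9
```

```bash
python3 - <<'E'
from h import *
s=manip.get_state();print(s["clock"],s["position"].round(4),s["width"],s["gripper_force"],s["contact_force"])
shot("wrist","w4")
E
```

```text
6.3 [0.6623 0.1398 0.2052] 0.03196063714163181 49.86102998256683 [-0.17695276 -0.81720687 -1.29001385]
```

View pics/w4.png

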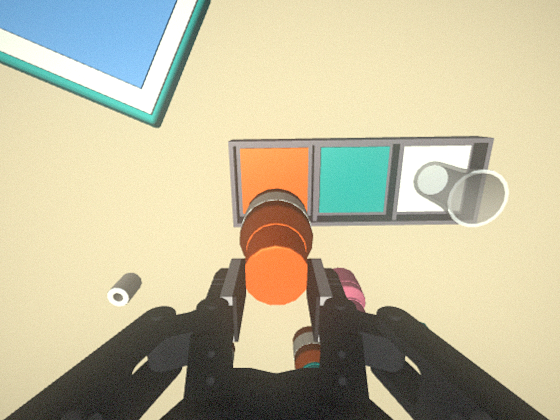

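The bottle hangs upright in the grip. The caddy rim corners are at (231,141), (493,138), (491,222) and (234,225), and the white bushing's top is at (120,297).

```bash
python3 - <<'E'
from h import *
c=np.load("pics/w4.npz")
q=[pix2w(c,p,.03) for p in((230,140),(493,138),(491,223),(234,226))];print(q,np.mean(q,0))
print(pix2w(c,(274,147),.009),pix2w(c,(355,147),.009),"white",pix2w(c,(120,297),.04),"mag",pix2w(c,(478,198),.097))
E
```

```text
[array([0.7142, 0.1906, 0.03  ]), array([ 0.7161, -0.096 ,  0.03  ]), array([ 0.6174, -0.1158,  0.03  ]), array([0.6139, 0.1907, 0.03  ])] [0.6654   0.042375 0.03    ]
[0.7044 0.1428 0.009 ] [0.7044 0.0482 0.009 ] white [0.5222 0.3371 0.04  ] mag [ 0.667  -0.0475  0.097 ]
```

Call:
drive_tool(
  rows=[
    [[0,0,0],[0.1,0.1,-2],0],
    [[0,0,0],[0,0,-3],0],
    [[0,0,0],[0,0,-3],0],
    [[0,0,0],[0,0,-2],0],
    [[0,0,0],[0,0,-1],0],
    [[0,0,0],[0,0,-0.6],0],
    [[0,0,0],[0,0,-0.3],0],
    [[0,0,0],[0,0,0],0],
  ],
)

```text
clock: 7.35
position: [0.6644, 0.1414, 0.0875]
ee_rot: [-0.0, 1.0, -0.0, 0.0]
contact_force: [-0.1, 0.0, -0.6]
width: 0.0318
gripper_force: 49.9
```

Call:
drive_tool(
  rows=[
    [[0,0,0],[0,0,-0.15],0],
    [[0,0,0],[0,0,-0.1],0],
    [[0,0,0],[0,0,-0.1],0],
    [[0,0,0],[0,0,0],0],
  ],
)

```text
clock: 7.85
position: [0.664, 0.1414, 0.0833]
ee_rot: [0.0, 1.0, -0.0, -0.0]
contact_force: [-0.0, -0.3, -0.8]
width: 0.0318
gripper_force: 49.9
```

Call:
drive_tool(
  rows=[
    [[0,0,0],[0,0,-0.1],0],
    [[0,0,0],[0,0,-0.1],0],
    [[0,0,0],[0,0,0],0],
  ],
)

```text
clock: 8.22
position: [0.664, 0.1414, 0.0813]
ee_rot: [0.0, 1.0, -0.0, -0.0]
contact_force: [-0.0, 0.6, -1.8]
width: 0.0319
gripper_force: 49.9
```

Call:
drive_tool(
  rows=[
    [[0,0,0],[0,0,-0.08],0],
    [[0,0,0],[0,0,0],0],
  ],
)

```text
clock: 8.48
position: [0.664, 0.1414, 0.0805]
ee_rot: [0.0, 1.0, -0.0, -0.0]
contact_force: [0.6, 1.4, -0.7]
width: 0.0321
gripper_force: 49.9
```

Call:
drive_tool(
  rows=[
    [[0,0,0],[0,0,-0.06],0],
    [[0,0,0],[0,0,0],0],
  ],
)

```text
clock: 8.72
position: [0.6642, 0.1414, 0.0803]
ee_rot: [0.0, 1.0, -0.0, 0.0]
contact_force: [-0.2, -0.3, -0.0]
width: 0.0324
gripper_force: 50.1
```

Call:
drive_tool(
  rows=[
    [[0,0,0],[0,0,-0.05],0],
    [[0,0,0],[0,0,0],3.6],
    [[0,0,0],[0,0,0],4.5],
    [[0,0,0],[0,0,0],6],
    [[0,0,0],[0,0,0],6.5],
    [[0,0,0],[0,0,1],6.5],
    [[0,0,0],[0,0,3],6.5],
    [[0,0,0],[0,0,4],7],
  ],
)

```text
clock: 9.72
position: [0.6635, 0.1413, 0.16]
ee_rot: [0.0, 1.0, -0.0, -0.001]
contact_force: [0.3, -0.1, 0.2]
width: 0.0697
gripper_force: 0.0
```

```bash
python3 - <<'E'
from h import *
s=manip.get_state();print(s["clock"],s["position"].round(4),s["width"],s["gripper_force"],s["contact_force"])
shot("wrist","w5")
E
```

```text
9.725 [0.6635 0.1413 0.16  ] 0.06970932213327644 0.0 [ 0.27809233 -0.05848584  0.16976623]
```

View pics/w5.png

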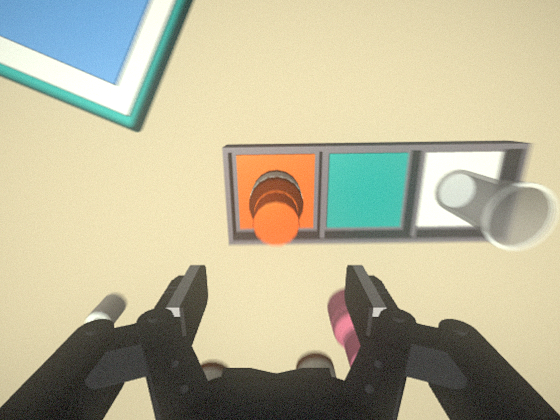

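The orange bottle stands upright in the middle of its mat. Next is the teal bottle.

Call:
drive_tool(
  rows=[
    [[0,0,0],[0,0,3],7],
    [[0,0,0],[-2.4,-0.5,2],7],
    [[0,0,0],[-4,-0.9,0],7],
    [[0,0,0],[-4.5,-1,0],7],
    [[0,0,0],[-4.5,-1,0],7],
    [[0,0,0],[-4.5,-1,0],7],
    [[0,0,0],[-4,-0.8,0],7],
    [[0,0,0],[0,0,0],7],
  ],
)

```text
clock: 10.78
position: [0.4223, 0.0892, 0.2104]
ee_rot: [0.0, 1.0, -0.0, 0.0]
contact_force: [0.5, 0.4, 0.2]
width: 0.0698
gripper_force: 0.0
```

```bash
python3 - <<'E'
from h import *
s=manip.get_state();print(s["clock"],s["position"].round(4),s["width"])
c=eyes.get_calibration("wrist");h=cv2.cvtColor(eyes.get_image("wrist"),cv2.COLOR_RGB2HSV)
m=cv2.inRange(h,(78,120,100),(98,255,255))
n,l,st,ce=cv2.connectedComponentsWithStats(m)
for k in range(1,n):
    if st[k,4]>150: print(st[k],ce[k],pix2w(c,ce[k],.096),pix2w(c,ce[k],.04))
E
```

```text
10.775 [0.4223 0.0892 0.2104] 0.06982324066781657
[405 159  24  23 303] [416.62706271 169.68646865] [ 0.4527 -0.0399  0.096 ] [ 0.4427 -0.066   0.04  ]
[257 182  36  34 948] [274.29008439 198.81751055] [0.4249 0.0917 0.096 ] [0.4093 0.092  0.04  ]
```

Call:
drive_tool(
  rows=[
    [[0,0,0],[0.2,0.15,-3],7],
    [[0,0,0],[0,0,-4],7],
    [[0,0,0],[0,0,-3.8],7],
    [[0,0,0],[0,0,-2],7],
    [[0,0,0],[0,0,-1.1],7],
    [[0,0,0],[0,0,0],5],
    [[0,0,0],[0,0,0],3],
    [[0,0,0],[0,0,0],0],
  ],
  force=50,
)

```text
clock: 11.82
position: [0.4284, 0.0909, 0.0718]
ee_rot: [0.0, 1.0, -0.0, 0.002]
contact_force: [-0.3, -1.8, 4.6]
width: 0.0315
gripper_force: 49.1
```

Call:
drive_tool(
  rows=[
    [[0,0,0],[0,0,0],0],
    [[0,0,0],[0,0,0],0],
    [[0,0,0],[0,0,0],0],
  ],
)

```text
clock: 12.2
position: [0.4284, 0.0909, 0.0717]
ee_rot: [0.0, 1.0, -0.0, 0.002]
contact_force: [0.5, -0.7, 5.4]
width: 0.0313
gripper_force: 49.6
```

Call:
drive_tool(
  rows=[
    [[0,0,0],[0,0,1.5],0],
    [[0,0,0],[0,0,3],0],
    [[0,0,0],[0,0,4],0],
    [[0,0,0],[0,0,3.5],0],
    [[0,0,0],[0,0,1.5],0],
    [[0,0,0],[1.9,-0.3,0],0],
    [[0,0,0],[3,-0.6,0],0],
    [[0,0,0],[4,-0.8,0],0],
  ],
)

```text
clock: 13.2
position: [0.5169, 0.0737, 0.2042]
ee_rot: [-0.0, 1.0, 0.0, -0.001]
contact_force: [0.5, 0.2, -1.2]
width: 0.0315
gripper_force: 49.8
```

Call:
drive_tool(
  rows=[
    [[0,0,0],[4,-0.8,0],0],
    [[0,0,0],[4,-0.7,0],0],
    [[0,0,0],[4,-0.7,0],0],
    [[0,0,0],[2,-0.4,0],0],
    [[0,0,0],[1,-0.1,0],0],
    [[0,0,0],[0,0,0],0],
  ],
)

```text
clock: 13.95
position: [0.6662, 0.0468, 0.2039]
ee_rot: [-0.0, 1.0, -0.0, -0.001]
contact_force: [-0.1, -0.0, -2.1]
width: 0.0316
gripper_force: 50.1
```

```bash
python3 - <<'E'
from h import *
s=manip.get_state();print(s["clock"],s["position"].round(4),s["width"],s["gripper_force"],s["contact_force"])
shot("wrist","w6")
E
```

```text
13.95 [0.6662 0.0468 0.2039] 0.03164766297582459 50.086508989334106 [-0.13690342 -0.04622604 -2.07703156]
```

View pics/w6.png

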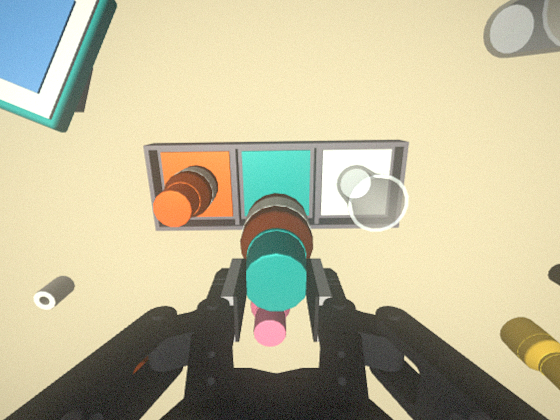

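The teal bottle hangs upright over the teal bay at (277,180). I'll lower it gently.

Call:
drive_tool(
  rows=[
    [[0,0,0],[0,0,-2],0],
    [[0,0,0],[0,0,-3],0],
    [[0,0,0],[0,0,-3],0],
    [[0,0,0],[0,0,-2],0],
    [[0,0,0],[0,0,-1],0],
    [[0,0,0],[0,0,-0.6],0],
    [[0,0,0],[0,0,-0.3],0],
    [[0,0,0],[0,0,0],0],
  ],
)

```text
clock: 15.0
position: [0.6664, 0.0469, 0.0871]
ee_rot: [0.0, 1.0, -0.0, 0.0]
contact_force: [0.3, 0.0, -0.8]
width: 0.0312
gripper_force: 50.1
```

Call:
drive_tool(
  rows=[
    [[0,0,0],[0,0,-0.1],0],
    [[0,0,0],[0,0,-0.1],0],
    [[0,0,0],[0,0,0],0],
  ],
)

```text
clock: 15.38
position: [0.666, 0.0469, 0.0845]
ee_rot: [0.0, 1.0, -0.0, -0.0]
contact_force: [0.1, 0.2, -1.1]
width: 0.0315
gripper_force: 50.1
```

Call:
drive_tool(
  rows=[
    [[0,0,0],[0,0,-0.1],0],
    [[0,0,0],[0,0,-0.1],0],
    [[0,0,0],[0,0,-0.1],0],
    [[0,0,0],[0,0,0],0],
  ],
)

```text
clock: 15.88
position: [0.6659, 0.0469, 0.0814]
ee_rot: [0.0, 1.0, -0.0, -0.0]
contact_force: [-0.6, -0.6, -1.3]
width: 0.0312
gripper_force: 50.1
```

Call:
drive_tool(
  rows=[
    [[0,0,0],[0,0,-0.07],0],
    [[0,0,0],[0,0,0],0],
  ],
)

```text
clock: 16.12
position: [0.6662, 0.0469, 0.081]
ee_rot: [0.0, 1.0, -0.0, 0.0]
contact_force: [0.9, 0.6, -1.6]
width: 0.0315
gripper_force: 50.4
```

Expected contact is at about 0.0807. I'll go down a little more, then release.

Call:
drive_tool(
  rows=[
    [[0,0,0],[0,0,-0.06],0],
    [[0,0,0],[0,0,0],0],
  ],
)

```text
clock: 16.38
position: [0.6665, 0.0469, 0.0809]
ee_rot: [0.0, 1.0, -0.0, 0.001]
contact_force: [0.2, -0.2, 2.7]
width: 0.0313
gripper_force: 51.2
```

Call:
drive_tool(
  rows=[
    [[0,0,0],[0,0,0],3.6],
    [[0,0,0],[0,0,0],4.5],
    [[0,0,0],[0,0,0],5.5],
    [[0,0,0],[0,0,0],5.5],
    [[0,0,0],[0,0,1],5.5],
    [[0,0,0],[0,0,3],5.5],
    [[0,0,0],[0,0,4.5],5.5],
    [[0,0,0],[0,0,4.5],5.5],
  ],
)

```text
clock: 17.38
position: [0.6661, 0.0469, 0.2122]
ee_rot: [0.0, 1.0, -0.0, 0.0]
contact_force: [-0.3, 0.1, 0.8]
width: 0.055
gripper_force: 0.0
```

```bash
python3 - <<'E'
from h import *
s=manip.get_state();print(s["clock"],s["position"].round(4),s["width"],s["gripper_force"],s["contact_force"])
shot("wrist","w7")
E
```

```text
17.375 [0.6661 0.0469 0.2122] 0.055040276529943144 0.0 [-0.27880657  0.08464982  0.77592193]
```

View pics/w7.png

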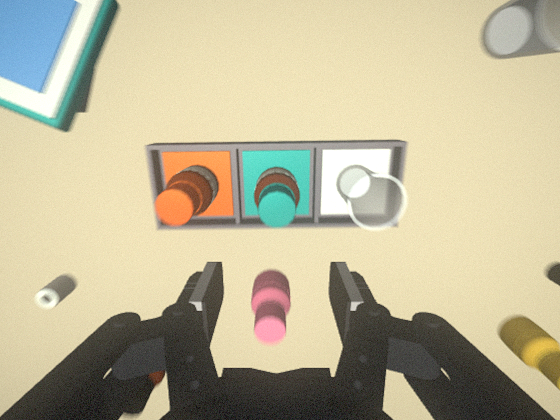

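Both bottles stand on their mats. Before the bushings I'll work out where the pad tips really are, from w3.

```bash
python3 - <<'E'
from h import *
c=np.load("pics/w3.npz");V=c["view"];P=np.array([.3941,-.2177,.0712])
def proj(p):
    q=(V@np.r_[p,1])[:3]*[1,-1,-1];q=c["camera_matrix"]@q;return ((q/q[2])[:2]-130)*2
for dx in(-.011,.011):
  for dz in(-.011,-.005,0,.005,.01,.02,.03):print(dx,dz,proj(P+[dx,.018,dz]).round(0),proj(P+[dx,.029,dz]).round(0))
E
```

```text
-0.011 -0.011 [239. 265.] [205. 265.]
-0.011 -0.005 [237. 274.] [202. 274.]
-0.011 0 [236. 282.] [200. 282.]
-0.011 0.005 [234. 290.] [197. 290.]
-0.011 0.01 [233. 299.] [195. 299.]
-0.011 0.02 [229. 318.] [189. 318.]
-0.011 0.03 [226. 340.] [183. 340.]
0.011 -0.011 [237. 201.] [201. 201.]
0.011 -0.005 [235. 209.] [198. 209.]
0.011 0 [234. 215.] [196. 215.]
0.011 0.005 [232. 222.] [193. 222.]
0.011 0.01 [230. 229.] [191. 229.]
0.011 0.02 [227. 245.] [185. 245.]
0.011 0.03 [222. 263.] [178. 263.]
```

The image geometry of the fingers is ambiguous, so I'll choose a TCP height that's safe either way. I'll grasp the bushings at z≈0.026 and release with the TCP at 0.110. White bushing next.

Call:
drive_tool(
  rows=[
    [[0,0,0],[-1.4,2.9,0],6],
    [[0,0,0],[-2.1,4.3,0],6],
    [[0,0,0],[-2.3,4.6,0],6],
    [[0,0,0],[-2.3,4.6,0],6],
    [[0,0,0],[-2.3,4.6,0],6],
    [[0,0,0],[-2.1,4.3,-2],6],
    [[0,0,0],[-1.9,3.8,-3],6],
    [[0,0,0],[0,0,-1],6],
  ],
)

```text
clock: 18.42
position: [0.5194, 0.3401, 0.1489]
ee_rot: [0.0, 1.0, 0.002, -0.001]
contact_force: [-0.3, -1.2, 0.9]
width: 0.0599
gripper_force: 0.0
```

Call:
drive_tool(
  rows=[
    [[0,0,0],[0,0,0],6],
  ],
)

```text
clock: 18.55
position: [0.522, 0.3375, 0.1499]
ee_rot: [0.001, 1.0, 0.0, -0.0]
contact_force: [-0.2, 0.3, 0.2]
width: 0.0598
gripper_force: 0.0
```

```bash
python3 - <<'E'
from h import *
s=manip.get_state();print(s["clock"],s["position"].round(4),s["width"])
shot("wrist","w8",(180,120,400,300),3)
E
```

```text
18.55 [0.522  0.3375 0.1499] 0.05984532108841878
```

View pics/w8.png

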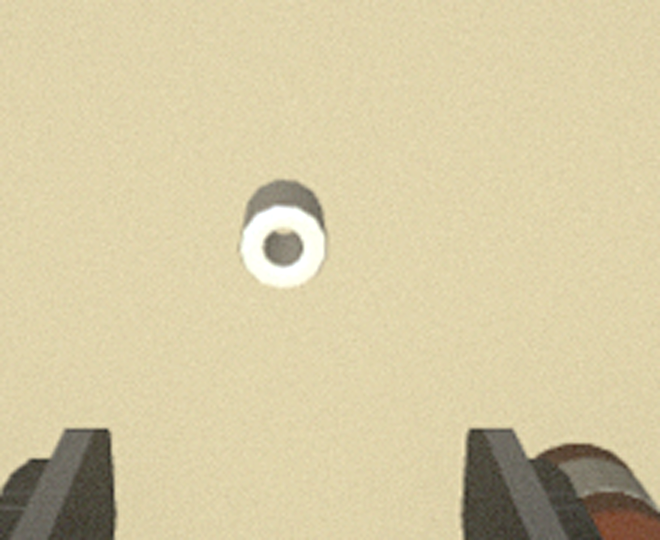

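The white bushing's top is at crop (284,247), i.e. image (274.5,202).

```bash
python3 - <<'E'
from h import *
print(pix2w(np.load("pics/w8.npz"),(274.4,202),.04))
E
```

```text
[0.5227 0.3397 0.04  ]
```

Call:
drive_tool(
  rows=[
    [[0,0,0],[0.1,0.2,-3],6],
    [[0,0,0],[0,0,-4],6],
    [[0,0,0],[0,0,-3],6],
    [[0,0,0],[0,0,-1.5],6],
    [[0,0,0],[0,0,-0.9],6],
    [[0,0,0],[0,0,0],4],
    [[0,0,0],[0,0,0],0],
    [[0,0,0],[0,0,0],0],
  ],
  force=40,
)

```text
clock: 19.6
position: [0.5237, 0.3403, 0.0272]
ee_rot: [-0.0, 1.0, -0.0, 0.001]
contact_force: [-0.4, 1.2, 0.3]
width: 0.0055
gripper_force: 0.0
```

Call:
drive_tool(
  rows=[
    [[0,0,0],[0,0,0],0],
    [[0,0,0],[0,0,0],0],
    [[0,0,0],[0,0,1.5],0],
    [[0,0,0],[0,0,3],0],
    [[0,0,0],[0,0,4],0],
    [[0,0,0],[0,0,0],0],
  ],
)

```text
clock: 20.35
position: [0.5258, 0.3414, 0.116]
ee_rot: [-0.002, 1.0, -0.0, 0.004]
contact_force: [-0.2, -0.3, 0.2]
width: -0.0002
gripper_force: 0.0
```

```bash
python3 - <<'E'
from h import *
s=manip.get_state();print(s["clock"],s["position"].round(4),s["width"],s["gripper_force"])
shot("wrist","w9",(130,130,430,420),2)
E
```

```text
20.35 [0.5258 0.3414 0.116 ] -0.00016841564080551606 0.0
```

View pics/w9.png

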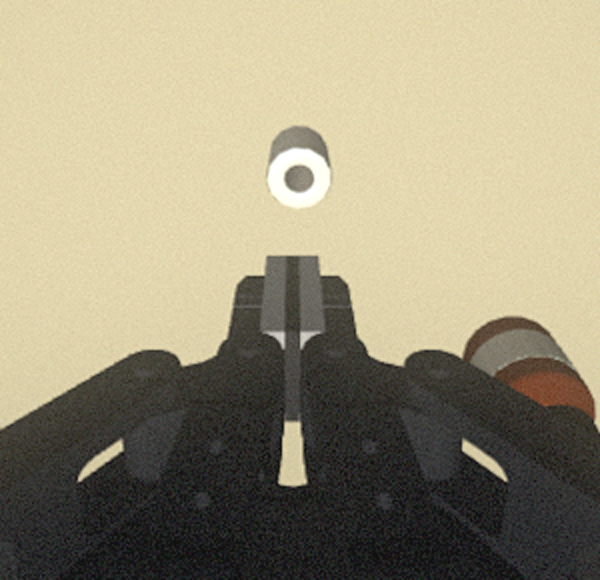

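The jaws shut without catching the bushing, so the real pads aren't where the reported TCP says. I'll measure the shut fingertips in the side camera, intersecting the rays with the plane y = TCP y.

```bash
python3 - <<'E'
from h import *
s=manip.get_state();P=s["position"];print(P)
c=eyes.get_calibration("side");i=eyes.get_image("side");np.save("pics/side3.npy",i)
V=c["view"];K=c["camera_matrix"]
def proj(p):
    q=(V@np.r_[p,1])[:3]*[1,-1,-1];q=K@q;return (q/q[2])[:2]
u,v=proj(P).round().astype(int);print("tcp px",u,v)
print("tip pred",proj(P-[0,0,.011]),"+x11",proj(P+[.011,0,-.011]),"-x11",proj(P+[-.011,0,-.011]))
g=i.mean(2);w=g[v-45:v+25,u-35:u+36]
for r in range(0,70,2): print(v-45+r,"".join("#" if x<45 else "+" if x<80 else "." for x in w[r]))
E
```

```text
[0.52433337 0.34059563 0.11385143]
tcp px 144 253
tip pred [145.17736719 257.78049823] +x11 [141.64476162 254.97663013] -x11 [148.7619908  260.62565363]
208 #####++#####################################+#######+.......+++########
210 ###################################################+....+++###########.
212 ##################################################+..++################
214 ###++############################################++#++#################
216 #########++.....#################################..####++#########+++++
218 ###########.....+##############################....#######+++###+++++++
220 #############+.++########################+.........+#########++++++++++
222 ########################################+...........############+++++++
224 +#######################################............+##############++++
226 ##################################++####...............+##############+
228 ########################################..................+############
230 ########################################+...................+##########
232 ##############+..+#+..#########
[... 1012 characters left out ...]
................
260 .......................................................................
262 .......................................................................
264 .......................................................................
266 .......................................................................
268 .......................................................................
270 .......................................................................
272 .......................................................................
274 .......................................................................
276 .......................................................................
```

The shut tips actually sit about 22–25 mm above the reported TCP, not 11 mm below it. That agrees with where the bottle grips held and failed. So the bushing needs TCP z≈0.001, giving tips at about 0.023. I'll check first whether the bushing moved.

```bash
python3 - <<'E'
from h import *
print(pix2w(np.load("pics/w9.npz"),(279.3,219.3),.04), manip.get_state()["position"].round(4))
E
```

```text
[0.5219 0.3398 0.04  ] [0.5232 0.34   0.1122]
```

Call:
drive_tool(
  rows=[
    [[0,0,0],[0,0,0],6],
    [[0,0,0],[0,0,0],6],
    [[0,0,0],[0,0,0],6],
    [[0,0,0],[0,0,0],6],
  ],
)

```text
clock: 20.95
position: [0.523, 0.3398, 0.1108]
ee_rot: [0.0, 1.0, -0.0, -0.0]
contact_force: [-1.2, -0.3, 0.1]
width: 0.0596
gripper_force: 0.0
```

Call:
drive_tool(
  rows=[
    [[0,0,0],[0,0,-2],6],
    [[0,0,0],[0,0,-3],6],
    [[0,0,0],[0,0,-2.5],6],
    [[0,0,0],[0,0,-1.5],6],
    [[0,0,0],[0,0,-0.6],6],
    [[0,0,0],[0,0,-0.4],6],
    [[0,0,0],[0,0,0],6],
  ],
)

```text
clock: 21.82
position: [0.5234, 0.3401, 0.0117]
ee_rot: [-0.0, 1.0, -0.0, 0.0]
contact_force: [0.6, -0.3, 0.1]
width: 0.0599
gripper_force: 0.0
```

Call:
drive_tool(
  rows=[
    [[0,0,0],[0,0,-0.4],6],
    [[0,0,0],[0,0,-0.4],6],
    [[0,0,0],[0,0,0],4],
    [[0,0,0],[0,0,0],2],
    [[0,0,0],[0,0,0],0],
    [[0,0,0],[0,0,0],0],
  ],
)

```text
clock: 22.58
position: [0.5231, 0.34, 0.0034]
ee_rot: [-0.0, 1.0, -0.0, 0.0]
contact_force: [1.0, 0.0, 1.3]
width: 0.0266
gripper_force: 39.3
```

Gripped at 39 N. Lift and carry it to the magazine.

Call:
drive_tool(
  rows=[
    [[0,0,0],[0,0,1.5],0],
    [[0,0,0],[0,0,3],0],
    [[0,0,0],[0,0,4.5],0],
    [[0,0,0],[0,0,4.5],0],
    [[0,0,0],[0.6,-1.6,2.5],0],
    [[0,0,0],[1.2,-3.3,0],0],
    [[0,0,0],[1.7,-4.5,0],0],
    [[0,0,0],[1.8,-5,0],0],
  ],
)

```text
clock: 23.58
position: [0.5765, 0.1952, 0.1645]
ee_rot: [-0.0, 1.0, 0.001, 0.001]
contact_force: [1.0, 0.4, -0.6]
width: 0.0266
gripper_force: 39.4
```

Call:
drive_tool(
  rows=[
    [[0,0,0],[1.8,-5,0],0],
    [[0,0,0],[1.8,-5,0],0],
    [[0,0,0],[1.8,-5,0],0],
    [[0,0,0],[1.7,-4.5,0],0],
    [[0,0,0],[1.2,-3.3,0],0],
    [[0,0,0],[0.8,-1.7,0],0],
    [[0,0,0],[0,0,0],0],
    [[0,0,0],[0,0,0],0],
  ],
)

```text
clock: 24.58
position: [0.6665, -0.0475, 0.1633]
ee_rot: [-0.001, 1.0, 0.0, -0.0]
contact_force: [-0.4, 0.3, -0.9]
width: 0.0264
gripper_force: 39.4
```

```bash
python3 - <<'E'
from h import *
s=manip.get_state();print(s["clock"],s["position"].round(4),s["width"],s["gripper_force"])
i=eyes.get_image("top");c=eyes.get_calibration("top")
V=c["view"];K=c["camera_matrix"]
def proj(p):
    q=(V@np.r_[p,1])[:3]*[1,-1,-1];q=K@q;return (q/q[2])[:2].round(1)
for n,p in(("white0",(.5225,.3395,.04)),("teal cap",(.665,.047,.105)),("orange cap",(.664,.1415,.105))):
    u,v=proj(np.array(p));print(n,u,v,i[int(round(v)),int(round(u))])
h=cv2.cvtColor(eyes.get_image("wrist"),cv2.COLOR_RGB2HSV);w=eyes.get_calibration("wrist")
m=cv2.inRange(h,(0,0,150),(179,40,255));m[330:]=0
n,l,st,ce=cv2.connectedComponentsWithStats(m)
for k in range(1,n):
    if st[k,4]>100:print(st[k],ce[k].round(1))
E
```

```text
24.575 [ 0.6665 -0.0475  0.1633] 0.02638482847810382 39.42412834614515
white0 109.2 215.0 [153 141 101]
teal cap 270.0 131.4 [118 104  79]
orange cap 215.7 131.1 [181  99  10]
[455   0  11  25 159] [460.6  10.3]
[ 239  154   76   76 3605] [276.9 181.1]
[ 249  265   54   48 1564] [275.5 288.1]
```

The white bushing is held and centred over the magazine plate. Lower it into the mouth and release.

Call:
drive_tool(
  rows=[
    [[0,0,0],[0,-0.1,-2],0],
    [[0,0,0],[0,0,-2.5],0],
    [[0,0,0],[0,0,-1.5],0],
    [[0,0,0],[0,0,-1],0],
    [[0,0,0],[0,0,-0.5],0],
    [[0,0,0],[0,0,-0.5],0],
    [[0,0,0],[0,0,0],0],
  ],
)

```text
clock: 25.55
position: [0.6671, -0.0501, 0.0832]
ee_rot: [0.0, 1.0, -0.0, 0.0]
contact_force: [-0.5, -0.7, -0.6]
width: 0.0262
gripper_force: 39.4
```

Call:
drive_tool(
  rows=[
    [[0,0,0],[0,0,0],3.2],
    [[0,0,0],[0,0,0],4.5],
    [[0,0,0],[0,0,0],4.5],
    [[0,0,0],[0,0,0],4.5],
    [[0,0,0],[0,0,1.5],4.5],
    [[0,0,0],[0,0,3],5],
    [[0,0,0],[0,0,4],5],
  ],
)

```text
clock: 26.42
position: [0.6667, -0.05, 0.1692]
ee_rot: [-0.0, 1.0, -0.0, -0.001]
contact_force: [0.5, 0.0, -0.0]
width: 0.0503
gripper_force: 0.0
```

```bash
python3 - <<'E'
from h import *
s=manip.get_state();print(s["clock"],s["position"].round(4),s["width"],s["gripper_force"])
i=eyes.get_image("wrist");w=eyes.get_calibration("wrist");cv2.imwrite("pics/w10.png",cv2.cvtColor(i,cv2.COLOR_RGB2BGR))
h=cv2.cvtColor(i,cv2.COLOR_RGB2HSV)
V=w["view"];K=w["camera_matrix"]
def proj(p):
    q=(V@np.r_[p,1])[:3]*[1,-1,-1];q=K@q;return (q/q[2])[:2]
for z in(.010,.05,.097):print(z,proj(np.array([.6668,-.0485,z])).round(1))
u,v=proj(np.array([.6668,-.0485,.05])).round().astype(int)
g=i.mean(2).astype(int)
for r in range(v-40,v+50,4):print(r," ".join("%3d"%x for x in g[r,u-48:u+49:4]))
E
```

```text
26.425 [ 0.6667 -0.05    0.1692] 0.05031612626734793 0.0
0.01 [274.6 193.2]
0.05 [274.5 202.8]
0.097 [274.4 217.8]
163 106  51 104 175 177 172 173 178 178 178 176 176 176 175 175 177 175 174 175 174 176 175 100  68  98
167 103  44  99 175 175 174 174 174 177 173 174 176 179 173 178 176 176 174 176 172 174 169  97  73 100
171 102  47 101 177 174 174 177 177 174 177 170 144 128 148 176 175 174 174 172 173 176 169 100  72  96
175 103  47  99 177 176 176 177 176 174 116 114 121 133 119 107 134 177 175 173 175 175 168  95  76  96
179 102  50  95 176 174 176 177 176 112 116 147 146 113 107 138  99 134 174 173 174 173 160  95  81 100
183  97  50  98 177 174 176 174 162 108 148 144  97 102  86  74  96  95 178 174 173 174 159  92  82 101
187  97  53  99 178 174 175 175 108 157 178 147 138 155 156 148 136 104 155 173 171 174 159  87  84 102
191  97  61  95 175 175 176 166 177 162 175  89 179 178 178 177 154 132 131 175 170 173 144  88  84 107
195  97  62  96 173 173 163 172 106 166 181 178 174 157 161 172 173  94 167 165 176 171 146  85  85 112
199  94  71  93 168 174 178 106  92 110 170 177 1
[... 706 characters left out ...]
  84  86  89  92  92  93  94  99  96 100 100  96 100 142  95  88  60  95 130
231  44  95  48  55  96 129  72  73  76  76  77  85  85  87  87  86  92  94 108 128  51  59  57  95 131
235  48  87  47  51  50 117 112  79  75  80  83  84  83  88  87  90  89  93 130  77  64  59  65  93 135
239  87  91  87  87  92  95 138 131 100  96  93 101  97 103 102 103 127 148 118  96  93 101  99  94 135
243 129 131 127 131 132 131 133 150 155 140 127 121 118 121 137 151 159 143 138 131 140 143 135 138 137
247 135 136 137 133 134 137 135 132 144 147 159 153 159 154 154 142 135 137 134 134 136 138 137 138 138
251 134 134 132 133 134 139 133 138 137 138 136 135 133 136 137 135 137 140 138 133 134 136 133 135 138
```

The white bushing lies in the tube: its ring with the dark bore is centred near (280,201), which fits its top at z = 0.05. Now the teal bushing.

Call:
drive_tool(
  rows=[
    [[0,0,0],[-2,-0.2,0],6],
    [[0,0,0],[-4,-0.3,0],6],
    [[0,0,0],[-4.5,-0.4,0],6],
    [[0,0,0],[-4.5,-0.4,0],6],
    [[0,0,0],[-4.5,-0.4,0],6],
    [[0,0,0],[-3,-0.1,-1],6],
    [[0,0,0],[0,0,-1],6],
    [[0,0,0],[0,0,0],6],
  ],
)

```text
clock: 27.48
position: [0.443, -0.0682, 0.1484]
ee_rot: [0.0, 1.0, -0.0, 0.001]
contact_force: [0.1, -1.4, 1.1]
width: 0.0602
gripper_force: 0.0
```

```bash
python3 - <<'E'
from h import *
s=manip.get_state();print(s["clock"],s["position"].round(4),s["width"])
c=eyes.get_calibration("wrist");h=cv2.cvtColor(eyes.get_image("wrist"),cv2.COLOR_RGB2HSV)
m=cv2.inRange(h,(78,120,60),(98,255,255))
n,l,st,ce=cv2.connectedComponentsWithStats(m)
for k in range(1,n):
    if st[k,4]>150:
        x,y,w,hh,a=st[k];print(st[k],ce[k].round(1))
        hi=cv2.inRange(h,(78,120,110),(98,255,255))*(l==k);yy,xx=np.nonzero(hi)
        (q,r)=cv2.minEnclosingCircle(np.c_[xx,yy].astype(np.float32));print(q,r,pix2w(c,q,.04))
E
```

```text
27.475 [ 0.443  -0.0682  0.1484] 0.060230430281861376
[262 191  28  27 436] [275.3 204.1]
(275.05340576171875, 204.1116485595703) 13.419256210327148 [ 0.4422 -0.0665  0.04  ]
```

Call:
drive_tool(
  rows=[
    [[0,0,0],[-0.1,0.15,-3],6],
    [[0,0,0],[0,0,-4],6],
    [[0,0,0],[0,0,-3.5],6],
    [[0,0,0],[0,0,-2],6],
    [[0,0,0],[0,0,-1],6],
    [[0,0,0],[0,0,-0.6],6],
    [[0,0,0],[0,0,-0.4],6],
    [[0,0,0],[0,0,0],4],
  ],
  force=40,
)

```text
clock: 28.52
position: [0.4415, -0.0667, 0.0035]
ee_rot: [0.0, 1.0, -0.0, 0.0]
contact_force: [-0.6, 0.7, 0.2]
width: 0.0428
gripper_force: 0.0
```

Call:
drive_tool(
  rows=[
    [[0,0,0],[0,0,0],2],
    [[0,0,0],[0,0,0],0],
    [[0,0,0],[0,0,0],0],
    [[0,0,0],[0,0,0],0],
  ],
)

```text
clock: 29.02
position: [0.4416, -0.0667, 0.0039]
ee_rot: [0.0, 1.0, -0.0, 0.001]
contact_force: [-0.5, 0.4, 7.0]
width: 0.0263
gripper_force: 39.4
```

Call:
drive_tool(
  rows=[
    [[0,0,0],[0,0,1.5],0],
    [[0,0,0],[0,0,3],0],
    [[0,0,0],[0,0,4.5],0],
    [[0,0,0],[0,0,4.5],0],
    [[0,0,0],[1.5,0.1,2.5],0],
    [[0,0,0],[3,0.2,0],0],
    [[0,0,0],[4,0.3,0],0],
    [[0,0,0],[4,0.3,0],0],
  ],
)

```text
clock: 30.02
position: [0.5669, -0.0575, 0.1631]
ee_rot: [0.0, 1.0, -0.0, -0.0]
contact_force: [0.8, -0.5, -0.1]
width: 0.0261
gripper_force: 39.6
```

Call:
drive_tool(
  rows=[
    [[0,0,0],[4,0.3,0],0],
    [[0,0,0],[3,0.3,0],0],
    [[0,0,0],[2,0.2,0],0],
    [[0,0,0],[1,0,0],0],
    [[0,0,0],[0,0,0],0],
    [[0,0,0],[0,0,0],0],
  ],
)

```text
clock: 30.78
position: [0.665, -0.0496, 0.1632]
ee_rot: [0.0, 1.0, -0.0, -0.001]
contact_force: [0.3, -0.3, -0.1]
width: 0.0265
gripper_force: 39.6
```

Call:
drive_tool(
  rows=[
    [[0,0,0],[0.15,0.1,-2],0],
    [[0,0,0],[0,0,-2.5],0],
    [[0,0,0],[0,0,-1.5],0],
    [[0,0,0],[0,0,-1],0],
    [[0,0,0],[0,0,-0.5],0],
    [[0,0,0],[0,0,-0.5],0],
    [[0,0,0],[0,0,0],0],
  ],
)

```text
clock: 31.65
position: [0.6676, -0.0486, 0.0832]
ee_rot: [0.0, 1.0, -0.0, -0.0]
contact_force: [0.2, 0.9, -1.3]
width: 0.0264
gripper_force: 39.6
```

Call:
drive_tool(
  rows=[
    [[0,0,0],[0,0,0],3.2],
    [[0,0,0],[0,0,0],4.5],
    [[0,0,0],[0,0,0],4.5],
    [[0,0,0],[0,0,0],4.5],
    [[0,0,0],[0,0,1.5],4.5],
    [[0,0,0],[0,0,3],5],
    [[0,0,0],[0,0,4],5],
    [[0,0,0],[0,0,2],5],
  ],
)

```text
clock: 32.65
position: [0.6689, -0.0488, 0.1922]
ee_rot: [0.001, 1.0, -0.0, 0.003]
contact_force: [0.0, -0.2, 0.1]
width: 0.0499
gripper_force: 0.0
```

Call:
drive_tool(
  rows=[
    [[0,0,0],[-3,0,0],5],
    [[0,0,0],[-5,0,0],5],
    [[0,0,0],[-5,0,0],5],
    [[0,0,0],[-5,0,0],5],
    [[0,0,0],[-5,-1,0],5],
    [[0,0,0],[-3,-1,0],5],
    [[0,0,0],[0,0,0],5],
    [[0,0,0],[0,0,0],5],
  ],
)

```text
clock: 33.65
position: [0.4089, -0.0688, 0.1893]
ee_rot: [0.0, 1.0, -0.0, 0.001]
contact_force: [-0.4, -0.1, 0.2]
width: 0.0499
gripper_force: 0.0
```

```bash
python3 - <<'E'
from h import *
s=manip.get_state();print(s["clock"],s["position"].round(4),s["width"],s["contact_force"].round(1))
shot("top","t9");shot("side","s9");shot("wrist","w11")
a=cv2.imread("pics/t9.png")[105:185,185:365];b=cv2.imread("pics/s9.png")[100:245,150:300];c=cv2.imread("pics/t9.png")
f=lambda i,w,h:cv2.resize(i,(w,h),interpolation=2)
cv2.imwrite("pics/final.png",np.vstack([np.hstack([f(a,450,300),f(b,310,300)]),np.hstack([f(c,400,300),f(cv2.imread("pics/w11.png"),360,300)])]))
E
```

```text
33.65 [ 0.4089 -0.0688  0.1893] 0.049940690631409365 [-0.4 -0.1  0.2]
```

View pics/final.png

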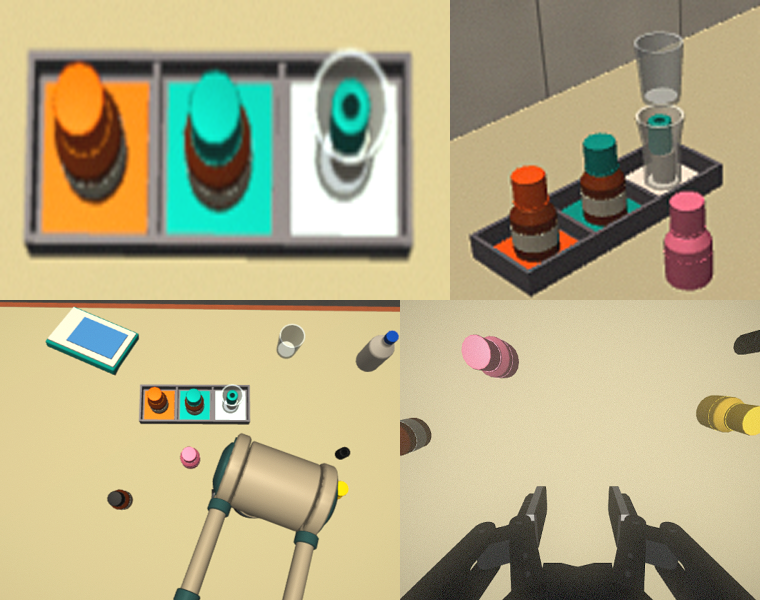

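Both bottles stand upright on their own mats. The teal bushing sits upright on the white one in the magazine, and the black bottle and black bushing are where they started. I'm handing in.

```bash
python3 -c "
from rig import job
print(job.sign_off())"
```

```text
the job is handed in; nothing more can be done
None
```

The caddy is packed and the job is handed in at about 34 s: both bottles are upright on their own mats, the white bushing is in the magazine with the teal one on top, and the black-capped bottle and black bushing are untouched; no verdict came back.

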